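Set the polarizer ring of a strain viewer to the green marker and light its lamp

TASK

On the electronics bench, push the blue lever post of the strain viewer's metal ring around its arc until the white pointer points at the middle of the green marker (not the red one), then press the yellow lamp button fully down and let it come back up. Only push and press: pick nothing up, and leave the clear display window on the glass and the other things on the bench where they are.

Things in the scene. Friction and masses are not known exactly. Their poses are not given: they have to be found in the camera images.
- viewer: Strain viewer: grey box 240 x 240 mm, 55 mm high, fixed; origin at the centre of its underside, -x its front (towards the robot, turned up to 0.35 rad), +x its rear. On top: metal ring (outer radius 66 mm, top at 67 mm height) round a fixed pale glass disc (radius 50, top at 61), a black scale with white ticks out to radius 110 mm (top at 56), two markers, and at the rear the lamp button.
- ring_centre (a point): The ring's vertical turning axis, at the height of the ring's top (67 mm above the bench).
- ring (a joint): Angle of the ring, rad: 0 with the lever to the viewer's front (-x), positive counter-clockwise seen from above, stops at -2.1 and +2.1. Stays where it is left: dry friction 0.14 N m (about 1.8 N at the post), no spring. Starts within 0.45 of 0; the markers stand at -1.3 to -1.85 and +1.3 to +1.85.
- post_top (a point): Centre of the top of the lever's upright blue post to push sideways: round, 12 mm diameter, 80 mm from the ring's axis, top 101 mm above the bench. It rises 36 mm out of a flat black arm, 10 mm wide, that runs radially out from the ring to radius 85 mm (white pointer to 92 mm), its underside 59 mm and top 65 mm above the bench.
- pointer (a point): The point that the lever's white pointer aims at: on the line from the ring's axis through the post, 101 mm from the axis, 61 mm above the bench (the pointer's tip itself is at 92 mm radius). When the ring is set, this point lies over the centre of the green marker.
- green_mark: Green round marker disc, 18 mm diameter, 4 mm thick, fixed on the scale about 100 mm from the ring's axis; origin at the centre of its underside, 56 mm above the bench. To the left or the right of the ring, and the red marker opposite.
- red_mark: Red marker disc of the same kind on the other side of the ring: not the one to use.
- lamp (a joint): Travel of the yellow lamp button, m: 0 up, 0.006 fully down (takes 5 N); it springs back when let go.
- lamp_top (a point): Centre of the top of the yellow lamp button (22 mm diameter), on the viewer's top 95 mm behind the ring's axis (the viewer's +x side). It moves straight down when pressed.
- window: Bystander: clear display window with a black border, 64 x 44 x 4 mm, lying loose on the glass disc in the middle of the ring. Origin at the centre of its underside.
- spool: Bystander: metal solder spool, 54 mm diameter, 40 mm high, standing to the left of the viewer; origin at the centre of its underside.
- flux: Bystander: amber bottle, 40 mm diameter, 100 mm high, left of the viewer; origin at the centre of its underside.
- board: Bystander: green circuit board 90 x 60 mm, 14 mm high, right of the viewer; origin at the centre of its underside.
- eraser: Bystander: white block 50 x 22 x 14 mm, right of the viewer; origin at the centre of its underside.
- driver: Bystander: orange screwdriver 180 mm long, 17 mm high, lying right of the viewer; origin under its middle.

How it is judged:
On the way, in this order (a step that is already met when the one before it is completed fails the run):
1. the ring stands still with its pointer at the green marker (horizontal distance between pointer and green_mark below 0.0075 m and velocity of joint ring between -0.05 and 0.05 rad/s), for 0.3 s.
2. the lamp button is pressed down (value of joint lamp above 0.0045 m), for 0.05 s.
At the end, for the whole second after the job is handed in: The pointer points at the green marker (pointer point within 7.5 mm of the marker's centre, about 4 degrees), the ring is at rest, the lamp button has been pressed (4.5 mm or more) and is up again (under 2 mm) (all of step 1 and value of joint lamp below 0.002 m); the robot touches nothing.
It fails at once if the lamp is pressed before the ring is set (value of joint lamp above 0.0045 m and horizontal distance between pointer and green_mark above 0.011 m).
It fails at once if the display window is shoved, lifted or carried (15 mm) (distance of window from where it was at the start of the episode above 0.015 m).
It fails at once if another thing on the bench is moved, lifted or carried (25 mm) or the bottle is tipped (distance of any of spool, flux, board, eraser, driver from where it was at the start of the episode above 0.025 m or angle between flux's own z axis and vertical above 0.5 rad).
It also fails if it takes over 59 s, if anything falls off the work surface, if the arm or the gripper's body presses on something with over 40 N, if the wrist force passes 120 N, or if a joint passes its speed limit or range.

ROBOT

A 7-joint arm with a two-finger parallel gripper is mounted at the origin on the work surface. World frame = base frame: x ahead of the robot, y to its left, z up, the work surface at z = 0. Lengths are in m, angles in rad, forces in N, time in s.
With the tool pointing down it reaches from about 0.4 to 0.9 m from the base axis. Payload 5.5 kg.
Tool frame: the origin (TCP) lies at the very end of the fingers, on their centre line; the grasp point (between the pads) lies 19 mm behind it; z points along the fingers, y is the line along which they close (so a half turn about z gives the same grasp; the last joint's range is limited). The gripper opens to 85 mm and grips with 20 to 120 N. Pads are 22 mm wide; open, the fingers measure 114 mm over their backs; the gripper's body (76 mm by 85 mm) begins 54 mm behind the grasp point. The pads swing forward as they close: fully open they stand 13 mm farther back than shut.
Start: joints at [-1.018, 0.501, -0.427, 1.55, 0.221, 1.138, -0.21], TCP at [0.186, 0.623, 0.231] pointing down, gripper open.
Joint ranges: [-2.88, 2.88], [-0.31, 2.03], [-1.54, 1.56], [0.2, 2.42], [-1.41, 4.55], [0.19, 2.02], [-2.57, 2.57]. Speed limits (rad/s): [2.57, 2.57, 3.14, 3.14, 3.14, 3.14, 3.14].

INTERFACE

Orientations are given as a unit quaternion [x, y, z, w].
In Python, from station import bot gives the robot as it stands. The module is installed in compiled form; this text tells all that it offers.
- The arm moves only by the shell command python3 -m crank 'ROWS' [OPENING] [FORCE]. ROWS is JSON, a list that holds one entry, the list of rows, each a list of 4 numbers: the shift along the world's x, y, z in m, then the turn about the world's z in rad. A call has exactly 8 rows; each row is the pose to reach, as a shift and turn from the pose commanded when the call began; what a row does not reach only later rows make up. A row lasts 1/10 s, in which the tool goes at most 50 mm and 8.59 degrees, less where a joint would pass 70% of its speed; a pose out of reach is approached as far as the arm can. A call with a gripper value outside its range is refused whole. OPENING is the opening, from 0 (shut) to 1 (fully open), set as the call begins (- or left out, the last holds). The fingers move at their own pace and stop on an object; FORCE is the grip in N (left out, the last holds). Time passes only in rows, so rows that repeat a pose let the fingers close, or fill a call up. It gives the time, the measured TCP pose, the force, the opening and the grip force at its end, in the units of the state.
- bot.sense(): the state, without advancing time (a new reading comes with each control period).
- bot.capture(name): name is "side" or "top"; returns the picture (384x512x3 uint8, red, green, blue); there is no depth.
- bot.camera_params(name): a dict with "camera_matrix" (3x3 intrinsics, pixels), "R" (3x3) and "t" (3): a world point X has camera coordinates R X + t. Camera axes: x right, y down, z forward; pixel columns grow to the right and rows downward; lengths in m; the calibration is good to about 2 mm. A picture is of the moment at which its call begins. camera_params takes no time and is no camera call.
- bot.finish_job(): hands the job in; it is judged then, once.
The state is a dict: "time": time; "joint_positions": joint angles; "dq": joint speeds; "tau": joint torques, N m; "ee_pos": TCP position; "orientation": TCP orientation; "wrist_force": force on the tool from outside, world axes, zero at the start; "wrist_torque": the same for the moment, N m; "gripper_width": opening from 0.0 (shut) to 1.0 (fully open); "grasp_force": force on a finger pad.
Only numpy, scipy, OpenCV 4.12 (cv2) and the standard library are available. Lean on these libraries where they do the work, as an engineer would, in place of code of your own. Each camera call takes 0.05 s, during which the arm holds its last target. There are 200 camera calls.

## Working session

There is one attempt and no reset: what is moved stays moved. The work goes in short steps, Python scripts to look and compute and a shell command to move; the robot and the scene stay as the last step left them, time stands still between calls to the robot, and variables do not carry over. Pictures are saved under pics/ and viewed, at most 10 in all, crops included, and the job is handed in when it is done.

```bash
mkdir -p pics
python3 - <<'E'
from station import bot
import cv2,numpy as np
for n in("side","top"):
    im=bot.capture(n); cv2.imwrite(f"pics/{n}0.png",im[:,:,::-1])
    p=bot.camera_params(n); print(n,np.round(p["camera_matrix"],1).tolist(),"cam at",np.round(-np.array(p["R"]).T@p["t"],3),np.round(p["R"],2).tolist())
s=bot.sense();print(s["time"],s["ee_pos"],s["orientation"],s["gripper_width"])
E
```

```text
side [[441.3, 0.0, 247.6], [0.0, 441.3, 183.7], [0.0, 0.0, 1.0]] cam at [ 0.248 -0.673  0.951] [[0.91, -0.42, -0.0], [-0.33, -0.7, -0.64], [0.27, 0.58, -0.77]]
top [[404.7, 0.0, 254.1], [0.0, 404.7, 192.5], [0.0, 0.0, 1.0]] cam at [3.430e-01 1.000e-03 1.045e+00] [[0.01, -1.0, 0.0], [-0.97, -0.01, -0.23], [0.23, -0.0, -0.97]]
0.1 [0.18559472 0.62230199 0.2303575 ] [ 1.44360019e-01  9.89524856e-01 -8.50100955e-04 -1.50000496e-04] 0.998791687973824
```

View pics/top0.png

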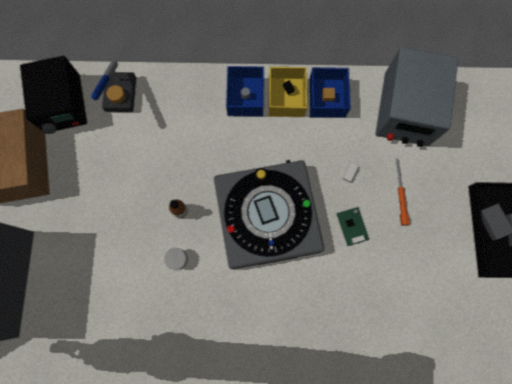

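View pics/side0.png

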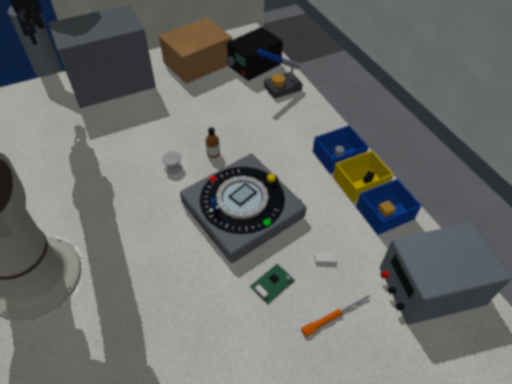

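The top view shows the green marker at (306,204), red (231,229), lamp (261,174) and the post near (270,242). In the side view, green is at (267,222), red (213,179), lamp (271,178) and the post near (212,202).

```bash
cat > h.py <<'E'
from station import bot
import cv2,numpy as np
ROI={"top":(205,335,150,275),"side":(170,315,145,262)}
HSV={"green":((50,150,60),(75,255,255)),"red":((174,150,60),(180,255,255)),"red2":((0,190,90),(5,255,255)),"lamp":((18,150,80),(32,255,255)),"post":((100,140,40),(130,255,255))}
def blobs(n,im):
    x0,x1,y0,y1=ROI[n]; h=cv2.cvtColor(im[y0:y1,x0:x1],cv2.COLOR_RGB2HSV); o={}
    for k,(a,b) in HSV.items():
        c,l,s,ce=cv2.connectedComponentsWithStats(cv2.inRange(h,a,b))
        if c>1:
            i=1+np.argmax(s[1:,4]); o[k]=(ce[i]+[x0,y0],int(s[i,4]))
    return o
def ray(n,px):
    p=bot.camera_params(n);R=np.array(p["R"]);d=R.T@np.linalg.solve(p["camera_matrix"],[*px,1]);return -R.T@np.array(p["t"]).ravel(),d/np.linalg.norm(d)
def plane(n,px,z):
    c,d=ray(n,px);return c+d*(z-c[2])/d[2]
def tri(a,b):
    A=np.zeros((3,3));v=np.zeros(3)
    for n,px in(("top",a),("side",b)):
        c,d=ray(n,px);P=np.eye(3)-np.outer(d,d);A+=P;v+=P@c
    return np.linalg.solve(A,v)
E
python3 - <<'E'
from h import *
t=blobs("top",bot.capture("top"));s=blobs("side",bot.capture("side"))
Z={"green":.060,"red":.060,"red2":.060,"lamp":.067,"post":.09}
for k in Z:
    if k in t and k in s: print(k,t[k],s[k],"tri",np.round(tri(t[k][0],s[k][0]),4),"pl",np.round(plane("top",t[k][0],Z[k]),4),np.round(plane("side",s[k][0],Z[k]),4))
    else: print(k,t.get(k),s.get(k))
im=bot.capture("top")[150:275,205:335];cv2.imwrite("pics/c1.png",cv2.resize(im,None,fx=4.5,fy=4.5,interpolation=cv2.INTER_CUBIC)[:,:,::-1])
E
```

```text
green (array([306.06818182, 202.95454545]), 44) (array([266.45098039, 221.78431373]), 51) tri [ 0.552  -0.1296  0.0591] pl [ 0.5534 -0.1298  0.06  ] [ 0.55   -0.1301  0.06  ]
red (array([227.33333333, 227.        ]), 3) (array([215.66666667, 176.33333333]), 3) tri [0.4931 0.0644 0.0534] pl [0.4903 0.0642 0.06  ] [0.4931 0.0588 0.06  ]
red2 (array([230.34482759, 228.68965517]), 29) (array([212.68, 178.36]), 25) tri [0.4851 0.057  0.0582] pl [0.4862 0.0567 0.06  ] [0.4832 0.0556 0.06  ]
lamp (array([260.60344828, 173.60344828]), 58) (array([270.82692308, 176.96153846]), 52) tri [ 0.6217 -0.0153  0.0733] pl [ 0.6256 -0.0158  0.067 ] [ 0.6223 -0.0107  0.067 ]
post (array([270.71428571, 242.39285714]), 28) (array([212.89830508, 202.62711864]), 59) tri [ 0.4488 -0.0407  0.0885] pl [ 0.4508 -0.0409  0.09  ] [ 0.4464 -0.0417  0.09  ]
```

View pics/c1.png

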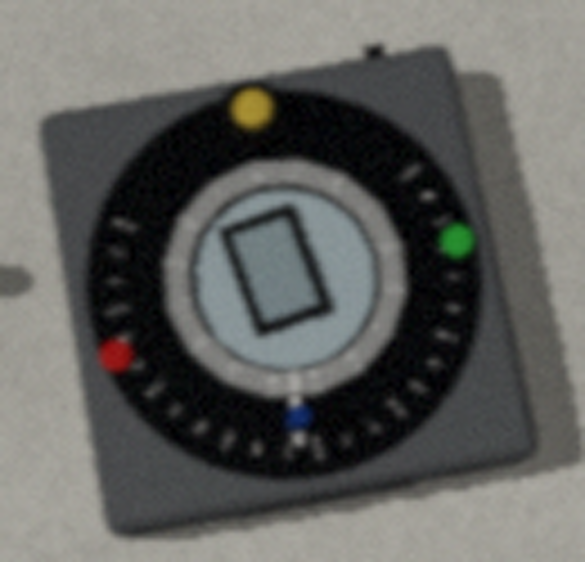

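The crop shows the lamp at the rear, green on the right, red on the left, the lever at the front and the window inside the ring. The ring's centre is at about (268.3,211.8) in the full top picture.

Run:
```python
from h import *
from scipy.optimize import least_squares
P={"g":(.552,-.1296,.1),"r":(.4851,.057,.1),"l":(.6225,-.0145,.095),"p":(.4488,-.0407,.08)}
rp=plane("top",(268.3,211.8),.067)[:2]
f=lambda c:np.r_[[np.hypot(c[0]-a,c[1]-b)-r for a,b,r in P.values()],(c-rp)]
r=least_squares(f,rp);c=r.x;print(rp,c,np.round(r.fun,4))
for k,(a,b,_) in P.items(): print(k,np.arctan2(b-c[1],a-c[0]))
s=bot.sense();print(s["ee_pos"],s["time"])
```

```text
[ 0.5283326  -0.03568221] [ 0.52856399 -0.03371826] [-0.0013  0.0006  0.0009  0.0001  0.0002  0.002 ]
g -1.3310704620915823
r 2.0175924216025405
l 0.20180400203046905
p -3.054285198647901
[0.18566614 0.62261557 0.23080181] 0.25
```

```bash
python3 -m crank '[[[0.025,-0.035,0,-0.14],[0.05,-0.07,0,-0.28],[0.075,-0.105,0,-0.42],[0.1,-0.14,0,-0.56],[0.125,-0.175,0,-0.70],[0.15,-0.21,0,-0.84],[0.175,-0.245,0,-0.98],[0.2,-0.28,0,-1.12]]]' 0.4; python3 -c "
from h import *
print(np.round(bot.sense()['joint_positions'],2))"
```

```text
time: 1.05
ee_pos: [0.3865, 0.3414, 0.2315]
orientation: [0.65, 0.76, 0.0, -0.0]
wrist_force: [0.2, 0.7, -0.5]
gripper_width: 0.401
grasp_force: 0.0
[-0.67  0.23 -0.13  1.89  0.03  1.02 -0.65]
```

```bash
python3 -m crank '[[[0.005,-0.03,0,-0.14],[0.01,-0.06,0,-0.28],[0.015,-0.09,0,-0.42],[0.02,-0.12,0,-0.56],[0.025,-0.15,0,-0.70],[0.03,-0.18,0,-0.84],[0.035,-0.21,0,-0.98],[0.04,-0.24,0,-1.12]]]' 
python3 -m crank '[[[0.005,-0.03,0,-0.14],[0.01,-0.06,0,-0.28],[0.015,-0.09,0,-0.42],[0.02,-0.12,0,-0.52],[0.023,-0.144,0,-0.52],[0.023,-0.144,-0.02,-0.52],[0.023,-0.144,-0.05,-0.52],[0.023,-0.144,-0.08,-0.52]]]'
python3 - <<'E'
from h import *
s=bot.sense();print(s['ee_pos'],s['orientation'],np.round(s['joint_positions'],2))
a=bot.capture("top")[150:275,205:335];b=bot.capture("side")[145:262,170:300]
cv2.imwrite("pics/c2.png",np.hstack([cv2.resize(a,(390,375)),cv2.resize(b,(390,375))])[:,:,::-1])
E
```

```text
time: 1.85
ee_pos: [0.4257, 0.1017, 0.2315]
orientation: [0.954, 0.299, 0.0, -0.0]
wrist_force: [-0.3, 1.4, -1.1]
gripper_width: 0.401
grasp_force: 0.0
time: 2.65
ee_pos: [0.4493, -0.0412, 0.151]
orientation: [0.999, 0.046, 0.001, -0.0]
wrist_force: [-0.0, 0.4, 0.7]
gripper_width: 0.403
grasp_force: 0.0
[ 0.44931437 -0.04124783  0.15098178] [ 9.98956223e-01  4.56649700e-02  1.08060923e-03 -8.92407276e-05] [-0.25  0.23  0.32  2.13 -0.1   0.79 -1.35]
```

View pics/c2.png

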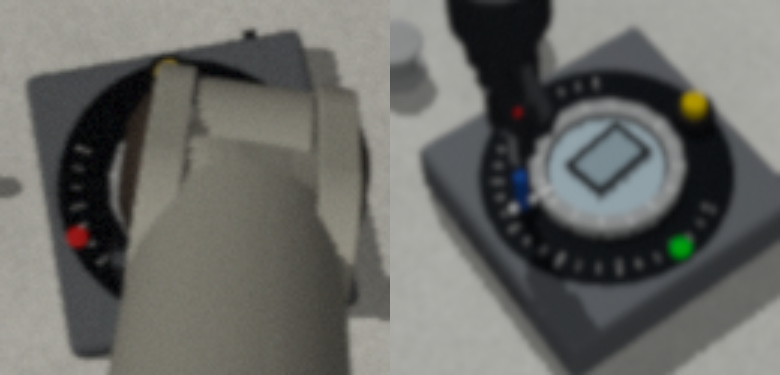

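The top view is blocked by the arm; the side view shows the fingers just above the blue post (520,188). I'll lower them astride the post.

```bash
python3 -m crank '[[[0,0,-0.01,0],[0,0,-0.02,0],[0,0,-0.03,0],[0,0,-0.04,0],[0,0,-0.05,0],[0,0,-0.06,0],[0,0,-0.073,0],[0,0,-0.073,0]]]'
python3 - <<'E'
from h import *
a=bot.capture("side");print({k:v for k,v in blobs("side",a).items()});b=a[145:262,170:300]
cv2.imwrite("pics/c3.png",cv2.resize(b,(585,526))[:,:,::-1])
C=np.array([.5285,-.0345]);a0=-3.054
for d in np.arange(.1,1.85,.1):print(round(d,2),np.round(.08*np.array([np.cos(a0+d)-np.cos(a0),np.sin(a0+d)-np.sin(a0)]),3))
E
```

```text
time: 3.55
ee_pos: [0.4473, -0.0411, 0.0766]
orientation: [0.999, 0.046, -0.002, 0.0]
wrist_force: [-0.6, 1.1, -0.1]
gripper_width: 0.403
grasp_force: 0.0
{'green': (array([266.38461538, 221.94230769]), 52), 'lamp': (array([270.83018868, 177.03773585]), 53), 'post': (array([314. , 149.5]), 4)}
0.1 [ 0.001 -0.008]
0.2 [ 0.003 -0.016]
0.3 [ 0.006 -0.023]
0.4 [ 0.009 -0.03 ]
0.5 [ 0.013 -0.037]
0.6 [ 0.018 -0.044]
0.7 [ 0.023 -0.05 ]
0.8 [ 0.029 -0.055]
0.9 [ 0.036 -0.06 ]
1.0 [ 0.043 -0.064]
1.1 [ 0.05  -0.067]
1.2 [ 0.057 -0.07 ]
1.3 [ 0.065 -0.072]
1.4 [ 0.073 -0.073]
1.5 [ 0.081 -0.073]
1.6 [ 0.089 -0.072]
1.7 [ 0.097 -0.071]
1.8 [ 0.105 -0.069]
```

View pics/c3.png

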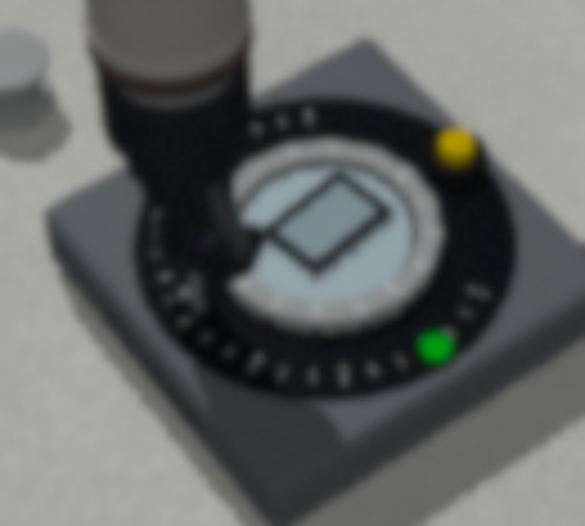

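The fingers stand astride the post with no contact force, so I'll follow the arc.

```bash
python3 -m crank '[[[0.001,-0.008,0,0.1],[0.003,-0.016,0,0.2],[0.006,-0.023,0,0.3],[0.009,-0.03,0,0.4],[0.013,-0.037,0,0.5],[0.018,-0.044,0,0.6],[0.023,-0.05,0,0.7],[0.029,-0.055,0,0.8]]]'
python3 -m crank '[[[0.007,-0.005,0,0.1],[0.014,-0.009,0,0.2],[0.021,-0.012,0,0.3],[0.028,-0.015,0,0.4],[0.036,-0.017,0,0.5],[0.044,-0.018,0,0.6],[0.052,-0.018,0,0.7],[0.060,-0.017,0,0.8]]]'
python3 - <<'E'
from h import *
a=bot.capture("side");print({k:v for k,v in blobs("side",a).items()});b=a[145:262,170:300]
cv2.imwrite("pics/c4.png",cv2.resize(b,(585,526))[:,:,::-1])
E
```

```text
time: 4.4
ee_pos: [0.4774, -0.096, 0.0786]
orientation: [0.901, 0.433, -0.0, -0.0]
wrist_force: [-1.8, 0.4, 1.2]
gripper_width: 0.398
grasp_force: 1.0
time: 5.2
ee_pos: [0.537, -0.1143, 0.0785]
orientation: [0.662, 0.75, -0.001, -0.0]
wrist_force: [-2.1, -1.4, 0.7]
gripper_width: 0.4
grasp_force: 1.3
{'green': (array([266.13043478, 222.04347826]), 46), 'red': (array([215.25, 176.25]), 4), 'red2': (array([212.85714286, 178.57142857]), 21), 'post': (array([314. , 149.5]), 4)}
```

View pics/c4.png

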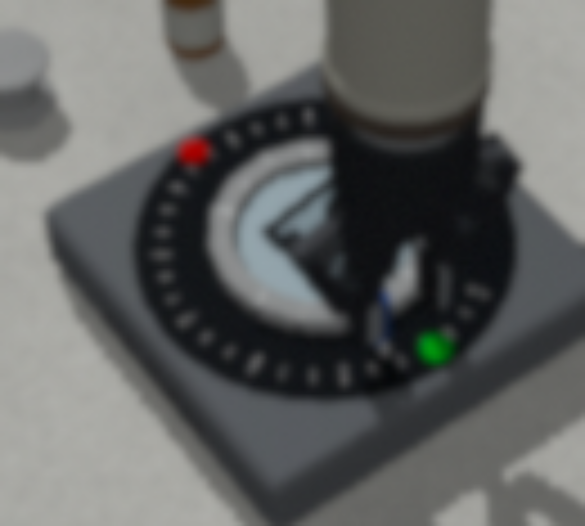

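The side view shows the pointer at about (256,222), still short of the green marker at (266,222). I'll push 0.22 rad further, back off, lift and measure.

```bash
python3 -m crank '[[[0.0045,0.0005,0,0.055],[0.009,0.0015,0,0.11],[0.013,0.0025,0,0.165],[0.017,0.004,0,0.22],[0.017,0.004,0,0.22],[0.013,0.0025,0,0.165],[0.009,0.0015,0,0.12],[0.009,0.0015,0,0.12]]]'
python3 -m crank '[[[0,0,0.02,0],[0,0,0.05,0],[0,0,0.08,0],[-0.02,0.02,0.11,0],[-0.04,0.04,0.13,0],[-0.06,0.06,0.14,0],[-0.08,0.08,0.14,0],[-0.08,0.08,0.14,0]]]'
python3 - <<'E'
from h import *
a=bot.capture("side");S=blobs("side",a);t=bot.capture("top");T=blobs("top",t);print(S,T)
if "post" in S: print(plane("side",S["post"][0],.0885))
if "post" in T: print(plane("top",T["post"][0],.0885))
b=a[145:262,170:300]
cv2.imwrite("pics/c5.png",np.hstack([cv2.resize(b,(390,375)),cv2.resize(t[150:275,205:335],(390,375))])[:,:,::-1])
E
```

```text
time: 6.05
ee_pos: [0.5463, -0.1116, 0.0785]
orientation: [0.618, 0.786, 0.0, 0.0]
wrist_force: [-0.2, 0.7, -0.4]
gripper_width: 0.398
grasp_force: 0.0
time: 6.85
ee_pos: [0.4648, -0.0285, 0.219]
orientation: [0.615, 0.788, 0.0, -0.0]
wrist_force: [-0.5, -0.2, -0.4]
gripper_width: 0.4
grasp_force: 0.0
{'green': (array([266.8125, 221.8125]), 48), 'red': (array([215.66666667, 176.33333333]), 3), 'red2': (array([212.66666667, 178.45833333]), 24), 'lamp': (array([270.83018868, 177.03773585]), 53), 'post': (array([260.91111111, 212.82222222]), 45)} {'red': (array([229.5, 225. ]), 2), 'red2': (array([230.26666667, 228.6       ]), 30)}
[ 0.53994158 -0.11829896  0.0885    ]
```

View pics/c5.png

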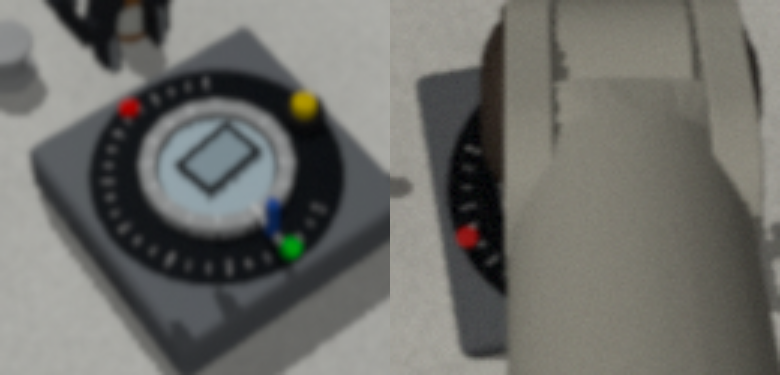

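The side view shows the post at (261,213) and green at (267,222), about 0.08 rad short. I'll move left to clear the top view and confirm.

```bash
python3 -m crank '[[[0,0.04,0,0],[0,0.08,0,0],[0,0.12,0,0],[0,0.16,0,0],[0,0.19,0,0],[0,0.22,0,0],[0,0.22,0,0],[0,0.22,0,0]]]'
cat > m.py <<'E'
from h import *
a=bot.capture("side");S=blobs("side",a);t=bot.capture("top");T=blobs("top",t);print(T)
p=tri(T["post"][0],S["post"][0]);g=tri(T["green"][0],S["green"][0]);print("post",p,"green",g)
for C in((.5285,-.0337),(.5283,-.0357)):
    A=[np.arctan2(q[1]-C[1],q[0]-C[0]) for q in(p,g)];print(A,A[1]-A[0])
cv2.imwrite("pics/c6.png",cv2.resize(t[150:275,205:335],None,fx=4.5,fy=4.5,interpolation=cv2.INTER_CUBIC)[:,:,::-1])
E
python3 m.py
```

```text
time: 7.75
ee_pos: [0.4674, 0.1885, 0.2179]
orientation: [0.617, 0.787, -0.0, -0.0]
wrist_force: [0.3, -0.2, -1.0]
gripper_width: 0.402
grasp_force: 0.0
{'green': (array([306.54054054, 202.43243243]), 37), 'red': (array([227.5, 227.5]), 2), 'red2': (array([230.20833333, 229.04166667]), 24), 'lamp': (array([260.56716418, 173.65671642]), 67), 'post': (array([300.31034483, 204.03448276]), 29)}
post [ 0.54460576 -0.11274751  0.07982089] green [ 0.55276414 -0.13058036  0.06005287]
[np.float64(-1.3697996781638566), np.float64(-1.3253897650650397)] 0.04440991309881692
[np.float64(-1.3622410640331677), np.float64(-1.3184506961255975)] 0.04379036790757018
```

View pics/c6.png

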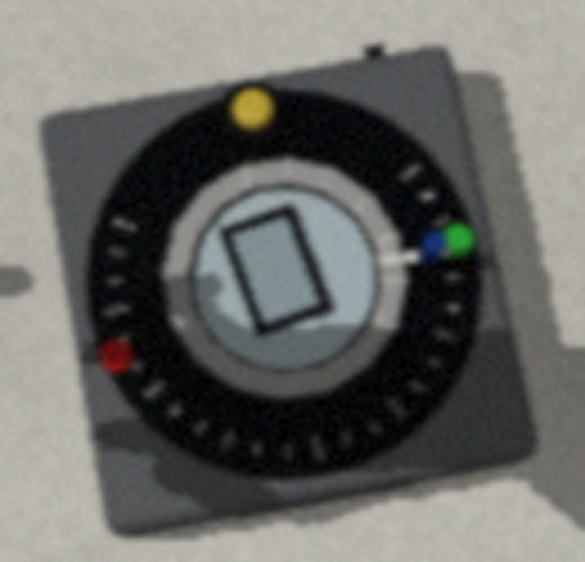

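The top view shows the pointer just short of green: the post is at (300.3,204.0) and green at (306.5,202.4). The estimates agree on about 0.06 rad to go, so I'll return and push that extra.

```bash
python3 -m crank '[[[0.01,-0.045,0,0],[0.02,-0.09,0,0],[0.03,-0.135,0,0],[0.045,-0.18,0,0],[0.06,-0.225,0,0],[0.07,-0.265,-0.01,0],[0.08,-0.3,-0.03,0],[0.08,-0.3,-0.06,0]]]'
python3 -m crank '[[[0,0,0,0],[0,0,-0.02,0],[0,0,-0.04,0],[0,0,-0.06,0],[0,0,-0.08,0],[0,0,-0.08,0],[0.003,0.001,-0.08,0.04],[0.006,0.002,-0.08,0.08]]]'
python3 -m crank '[[[0.002,0.0005,0,0.02],[0.004,0.001,0,0.05],[0.0065,0.0022,0,0.08],[0.0065,0.0022,0,0.08],[0.003,0.001,0,0.04],[-0.001,0,0,0],[-0.003,-0.0005,0,-0.02],[-0.003,-0.0005,0,-0.02]]]'
python3 -m crank '[[[0,0,0.02,0],[0,0,0.05,0],[0,0,0.08,0],[-0.02,0.02,0.11,0],[-0.04,0.05,0.13,0],[-0.06,0.09,0.14,0],[-0.08,0.13,0.14,0],[-0.08,0.17,0.14,0]]]' 0
python3 -m crank '[[[0,0.03,0,0],[0,0.06,0,0],[0,0.09,0,0],[0,0.12,0,0],[0,0.13,0,0],[0,0.13,0,0],[0,0.13,0,0],[0,0.13,0,0]]]'
sed -i s/c6.png/c7.png/ m.py; python3 m.py
```

```text
time: 8.65
ee_pos: [0.5483, -0.1215, 0.1593]
orientation: [0.622, 0.783, -0.001, 0.003]
wrist_force: [-0.1, 0.1, -1.0]
gripper_width: 0.398
grasp_force: 0.0
time: 9.45
ee_pos: [0.5535, -0.1095, 0.0801]
orientation: [0.584, 0.812, 0.0, 0.001]
wrist_force: [1.1, -0.7, 0.1]
gripper_width: 0.399
grasp_force: 0.0
time: 10.25
ee_pos: [0.5497, -0.1101, 0.0784]
orientation: [0.593, 0.805, 0.0, 0.0]
wrist_force: [0.5, 0.2, 0.1]
gripper_width: 0.401
grasp_force: 0.0
time: 11.05
ee_pos: [0.4677, 0.0611, 0.219]
orientation: [0.593, 0.805, -0.0, 0.0]
wrist_force: [1.2, 0.9, -0.2]
gripper_width: 0.002
grasp_force: 0.0
time: 11.85
ee_pos: [0.47, 0.188, 0.2182]
orientation: [0.594, 0.804, -0.0, 0.0]
wrist_force: [-0.4, 0.4, 0.3]
gripper_width: -0.002
grasp_force: 0.0
{'green': (array([306.51428571, 202.57142857]), 35), 'red': (array([227.5, 226. ]), 2), 'red2': (array([229.91304348, 228.30434783]), 23), 'lamp': (array([260.56716418, 173.65671642]), 67), 'post': (array([300.06451613, 201.51612903]), 31)}
post [ 0.55014829 -0.11194622  0.08170389] green [ 0.55264305 -0.1305747   0.05981724]
[np.float64(-1.300879304823017), np.float64(-1.3265525498592747)] -0.025673245036257786
[np.float64(-1.291724999687197), np.float64(-1.3196334153572948)] -0.02790841567009794
```

View pics/c7.png

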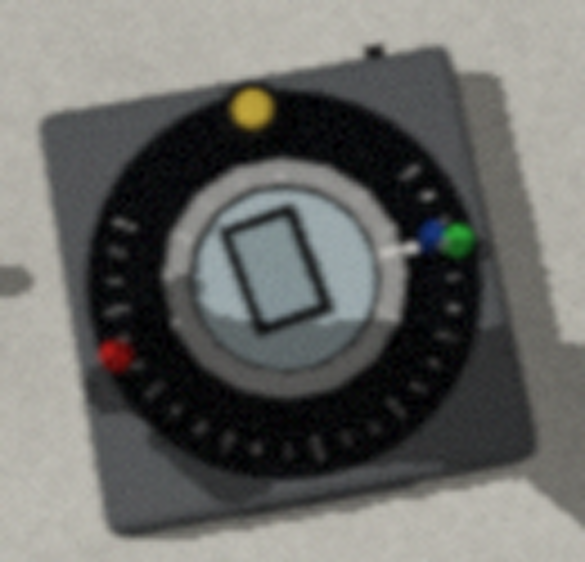

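The pointer is now on green: the estimates run from −0.03 to +0.015 rad, within 3 mm. Next is the lamp at (0.622,−0.015), with the fingers shut.

```bash
python3 -m crank '[[[0.022,-0.029,0,0],[0.044,-0.058,0,0],[0.066,-0.087,0,0],[0.088,-0.116,0,0],[0.11,-0.145,0,0],[0.132,-0.174,0,0],[0.152,-0.203,0,0],[0.152,-0.203,0,0]]]'
python3 -m crank '[[[0,0,-0.03,0],[0,0,-0.06,0],[0,0,-0.09,0],[0,0,-0.11,0],[0,0,-0.125,0],[0,0,-0.13,0],[0,0,-0.13,0],[0,0,-0.13,0]]]'
python3 -c "
from h import *
a=bot.capture('side');cv2.imwrite('pics/c8.png',cv2.resize(a[120:262,170:330],None,fx=3.5,fy=3.5)[:,:,::-1])"
```

```text
time: 12.75
ee_pos: [0.6236, -0.0212, 0.2179]
orientation: [0.597, 0.802, -0.001, 0.002]
wrist_force: [0.3, -0.9, 0.0]
gripper_width: -0.004
grasp_force: 0.0
time: 13.55
ee_pos: [0.6226, -0.0131, 0.0894]
orientation: [0.593, 0.805, 0.001, 0.001]
wrist_force: [-0.5, -0.0, 0.7]
gripper_width: 0.001
grasp_force: 0.0
```

View pics/c8.png

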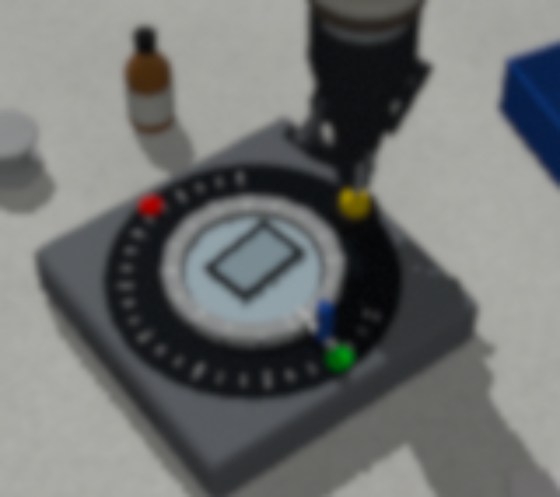

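The fingers stand over the yellow button and the pointer is at green. I'll press slowly and watch the force.

```bash
python3 -m crank '[[[0,0,-0.003,0],[0,0,-0.006,0],[0,0,-0.009,0],[0,0,-0.012,0],[0,0,-0.014,0],[0,0,-0.016,0],[0,0,-0.017,0],[0,0,-0.017,0]]]'
```

```text
time: 14.4
ee_pos: [0.6218, -0.0131, 0.0715]
orientation: [0.593, 0.805, 0.0, 0.0]
wrist_force: [-1.5, -0.6, 4.7]
gripper_width: 0.003
grasp_force: 2.3
```

```bash
python3 -m crank '[[[0,0,-0.001,0],[0,0,-0.002,0],[0,0,-0.003,0],[0,0,-0.004,0],[0,0,-0.004,0],[0,0,-0.004,0],[0,0,-0.004,0],[0,0,-0.004,0]]]'
```

```text
time: 15.2
ee_pos: [0.622, -0.0131, 0.0708]
orientation: [0.593, 0.805, -0.0, 0.0]
wrist_force: [-10.6, 0.4, 26.5]
gripper_width: 0.002
grasp_force: 13.3
```

The button has hit a hard stop. I'll ease up in part to check that the spring travel lies above it.

```bash
python3 -m crank '[[[0,0,0.002,0],[0,0,0.004,0],[0,0,0.006,0],[0,0,0.007,0],[0,0,0.007,0],[0,0,0.007,0],[0,0,0.007,0],[0,0,0.007,0]]]'
python3 -m crank '[[[0,0,0.001,0],[0,0,0.002,0],[0,0,0.002,0],[0,0,0.002,0],[0,0,0.002,0],[0,0,0.002,0],[0,0,0.002,0],[0,0,0.002,0]]]'
```

```text
time: 16.0
ee_pos: [0.6217, -0.0131, 0.0742]
orientation: [0.593, 0.805, 0.0, -0.0]
wrist_force: [-0.6, 0.7, 3.3]
gripper_width: 0.001
grasp_force: 1.5
time: 16.8
ee_pos: [0.6217, -0.0131, 0.0763]
orientation: [0.593, 0.805, 0.0, 0.0]
wrist_force: [0.6, 0.1, 1.9]
gripper_width: -0.001
grasp_force: 0.9
```

The force falls gradually with height (3.3 N at 74 mm, 1.9 N at 76 mm), so this is the spring and the button was fully down. I'll retreat and verify.

```bash
python3 -m crank '[[[0,0,0.01,0],[0,0,0.04,0],[0,0,0.07,0],[0,0,0.1,0],[-0.02,0.03,0.13,0],[-0.04,0.07,0.14,0],[-0.06,0.11,0.14,0],[-0.09,0.15,0.14,0]]]'
python3 -m crank '[[[-0.02,0.03,0,0],[-0.04,0.05,0,0],[-0.06,0.06,0,0],[-0.06,0.06,0,0],[-0.06,0.06,0,0],[-0.06,0.06,0,0],[-0.06,0.06,0,0],[-0.06,0.06,0,0]]]'
sed -i s/c7.png/c9.png/ m.py; python3 m.py
```

```text
time: 17.6
ee_pos: [0.532, 0.1384, 0.2177]
orientation: [0.593, 0.805, 0.001, 0.001]
wrist_force: [-0.0, 0.6, 0.4]
gripper_width: 0.001
grasp_force: 0.0
time: 18.4
ee_pos: [0.4723, 0.1962, 0.2162]
orientation: [0.594, 0.805, -0.0, -0.0]
wrist_force: [0.2, 0.5, 0.1]
gripper_width: -0.0
grasp_force: 0.0
{'green': (array([306.51428571, 202.57142857]), 35), 'red': (array([227.5, 229. ]), 2), 'red2': (array([230.16666667, 228.16666667]), 18), 'lamp': (array([260.5       , 173.63636364]), 66), 'post': (array([300.03333333, 201.4       ]), 30)}
post [ 0.55033005 -0.11186476  0.08157656] green [ 0.55264305 -0.1305747   0.05981724]
[np.float64(-1.2984530893458055), np.float64(-1.3265525498592747)] -0.028099460513469232
[np.float64(-1.2892382234497126), np.float64(-1.3196334153572948)] -0.03039519190758222
```

The post has not moved and the lamp is back up.

```bash
python3 -c "
from station import bot
print(bot.finish_job())"
```

```text
the job is handed in; nothing more can be done
None
```

I handed the job in with the pointer measured within about 3 mm of the green marker's centre (7.5 mm allowed) and the lamp button pressed to its stop and released; the hand-in gave no verdict.

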